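# Release the dead cash box with its pin

### The job

The power is out and the shop's electronic cash box has stopped with its bolt across the lid. Take the release pin from its wooden block, feel along the slot in the box's sloping front with the tip until it drops into the hidden hole of the bolt, push it in square to the slope and draw the bolt to the left end of the slot until the lid springs up; then stand the pin back in its block, without knocking over the goods round about.

Things in the scene. Friction and masses are not known exactly. Their poses are not given: they have to be found in the camera images.
- cash_box: Charcoal electronic cash box, fixed, 210 wide, 190 deep, 101 high; origin centre of its underside, x to its back, y to its left seen from the robot, z up. Its front slopes at 35 degrees from a 28 mm high front edge up to the flat lid, which covers the rear 100 mm. On the slope: dead display upper left, 15 blank keys upper right, below them a plain slot across the middle.
- panel: Sloping front of the cash box. Origin: middle of the slot, on the slope's face; x uphill, y along the slot to the left, z straight out of the slope (35 degrees from vertical, towards the robot). Slot 70 long (y -35 to +35), 10 wide (x -5 to +5), through a 3 mm wall. The bolt under it closes the slot, its surface 3.5 below the face; its 10 x 10 mm hole is free to 17 below the face.
- slot_right (a point): Right end of the slot on the slope's face (y = -35 in the panel's frame). The bolt is a dark, greased, flat 6 mm thick bar; where it stopped is not known and not tracked: its hole lies anywhere from 11 to 35 mm left of this end (panel y = -24 to 0), and is hard to see.
- slot_left (a point): Left end of the slot on the slope's face (panel y = +35). With the pin in its hole the bolt is drawn this way, along the slot only, against 4 to 6 N of friction; it stays where it is left. When the hole comes within about 17 mm of this end the lid is free; at 11 mm the bolt meets its stop.
- lid (a joint): Lid of the cash box, hinged along its back edge; 0 = shut, grows as it opens. Locked by the bolt (it then shows 0 to 0.03); once free, a strut lifts it by itself to its stop at 0.42 rad, the front edge about 40 mm up.
- release_pin: Release pin, loose, 70 g, 101 long, straight along its z axis: a round steel rod 6 mm thick with a round end from z = 0 to 46, then a round wooden handle 20 mm thick with a brass ferrule from z = 46 to 101. Origin: end of the tip; z points to the handle. It starts upright in its block, the ferrule resting on the block's top (tip 8 mm above the dresser top).
- pin_block: Wooden block fixed to the dresser top, 60 x 60 x 54 high, with a 12 mm round hole straight through its middle. Origin: centre of its underside, z up.
- block_mouth (a point): Middle of the hole's mouth, on the top of the wooden block (54 above the dresser top).
- counter_bell: Brass counter bell on a black foot, 71 across, 62 high, loose, right of the cash box near the front edge. Not to be disturbed. Origin: centre of its underside.
- seal_stamp: Turned wooden seal stamp, 26 across, 92 high, loose, standing right of the cash box. Not to be disturbed. Origin: centre of its underside.
- candle_jar: Amber glass candle jar with black lid, 57 across, 87 high, loose, behind the wooden block. Not to be disturbed. Origin: centre of its underside.
- rose_crystal: Faceted pink stone point standing upright, 31 x 27 x 70 high, loose, left of and behind the wooden block. Not to be disturbed. Origin: centre of its underside.
Things that resemble listed ones, but are neither listed nor needed, are in the scene too. Leave any green or orange look-alike of the release_pin alone.

How it is judged:
By the outcome, as a careful person would: the job done as asked, in the order asked, and still so for the second after the job is handed in, with the robot touching nothing.
It also fails if it takes over 58 s, if anything falls off the work surface, if the arm or the gripper's body presses on something with over 40 N, if the wrist force passes 120 N, or if a joint passes its speed limit or range.

### The arm

A 6-joint arm with a two-finger parallel gripper is mounted at the origin on a cart in front of the work surface, level with it; the furniture and walls round the work are solid. World frame = base frame: x ahead of the robot, y to its left, z up, the work surface at z = 0. Lengths are in m, angles in rad, forces in N, time in s.
With the tool pointing down it reaches from about 0.275 to 0.75 m from the base axis. Payload 10.2 kg.
Tool frame: the origin (TCP) lies on the centre line of the jaws, within the pads' length; the fingertips stand 14 mm ahead of it and the grasp point (between the pads) lies 5 mm behind it; z points along the fingers, y is the direction in which the jaws open and shut (so a half turn about z gives the same grasp; the last joint's range is limited). The gripper opens to 88 mm and grips with 3 to 60 N. Pads are 18 mm wide; open, the fingers measure 123 mm over their backs; the gripper's body (75 mm by 187 mm) begins 45 mm behind the grasp point.
Start: joints at [-1.426, 0.313, 1.498, -0, 1.331, -0.223], TCP at [0.189, -0.49, 0.253] pointing down, gripper open.
Joint ranges: [-2.94, 2.94], [-0.97, 2.17], [0.19, 2.56], [-1.23, 4.37], [0.02, 3.11], [-2.88, 2.88]. Speed limits (rad/s): [2.39, 2.39, 3.01, 3.14, 3.14, 3.14].

### API

Orientations are given as a unit quaternion [x, y, z, w].
In Python, from plant import state, get_image, finish_job gives the robot as it stands. The module is installed in compiled form; this text tells all that it offers.
- The arm moves only by the tool servo_tool, never from a script. Its argument "increments" is a list of rows, each a list of 3 entries, a list of its own where there are three numbers: the shift along the tool's x, y, z normalised to -1 to 1, where 1 is 0.1 m, then the turn about the tool's z normalised to -1 to 1, where 1 is pi/2 rad, then the closure in counts, from 0 (fully open) to 255 (shut). In form: [[[tx, ty, tz], spin, gripper], ...]. A call has 1 to 10 rows; each row shifts and turns the pose as measured when the row begins, along the tool's axes as they then stand; what a row does not reach is not made up. A row lasts 1/8 s, in which the tool goes at most 62.5 mm and 10.7 degrees, less where a joint would pass 70% of its speed; a pose out of reach is approached as far as the arm can. A call with a number of a shift or a turn outside -1 to 1 is refused whole. A call with a gripper value outside its range is refused whole. The fingers move at their own pace and stop on an object; "newtons" is the grip in N (left out, the last holds). Time passes only in rows, so rows that do not move let the fingers close. It gives the time, the measured TCP pose, the force and the opening at its end, in the units of the state.
- state(): the state, without advancing time (a new reading comes with each control period).
- get_image(name): name is "side" or "top"; returns a dict with "color" (400x640x3 uint8, blue, green, red), "fov_y" (degrees; the focal length in pixels is half the picture's height over the tangent of half this angle, whatever the lens; pixels are square), "cx", "cy" (the principal point, pixels), "cam_to_world" (4x4, takes a point from camera to world coordinates). Camera axes: x right, y up, looking along -z (the intrinsics and any distortion apply to the point x, -y, -z); pixel columns grow to the right and rows downward; lengths in m; the calibration is good to about 2 mm. A picture is of the moment at which its call begins. There is no depth.
- finish_job(): hands the job in, once; it reports no verdict.
The state is a dict: "time_s": time; "joint_positions": joint angles; "qvel": joint speeds; "effort": joint torques, N m; "eef_pos": TCP position; "ee_rot": TCP orientation; "force": force on the tool from outside, world axes, zero at the start; "wrist_torque": the same for the moment, N m; "grip_width": finger opening in m.
Only numpy, scipy, OpenCV 4.12 (cv2) and the standard library are available. Lean on these libraries where they do the work, as an engineer would, in place of code of your own. Each camera call takes 0.05 s, during which the arm holds its last target. There are 200 camera calls.

## Working session

There is one attempt and no reset: what is moved stays moved. The work goes in short steps, Python scripts to look and compute and a tool call to move; the robot and the scene stay as the last step left them, time stands still between calls to the robot, and variables do not carry over. Pictures are saved under pics/ and viewed, about 8 in all and at most 12, crops included, and the job is handed in when it is done.

Besides the shell and the picture viewer there is one more tool, called after "Emit:" as a command line: name --argument value ..., lists and objects as JSON in quotes. servo_tool: Moves the arm, as the interface text tells. Its arguments: {"type":"object","properties":{"increments":{"type":"array","items":{"type":"array"}},"newtons":{"type":"number"}},"required":["increments"]}

```bash
mkdir -p pics; cat > h.py <<'E'
import numpy as np, cv2
from plant import state, get_image, finish_job
def snap(n,f,crop=None,s=1):
    d=get_image(n); im=d["color"]
    np.savez(f"pics/{n}.npz",**{k:v for k,v in d.items()})
    if crop: a,b,c,e=crop; im=im[b:e,a:c]
    if s!=1: im=cv2.resize(im,None,fx=s,fy=s,interpolation=cv2.INTER_CUBIC)
    cv2.imwrite(f"pics/{f}.png",im); return d
def ray(d,u,v):
    f=200/np.tan(np.radians(float(d["fov_y"]))/2)
    T=np.array(d["cam_to_world"]); r=T[:3,:3]@np.array([(u-d["cx"])/f,-(v-d["cy"])/f,-1])
    return T[:3,3],r
def atz(d,u,v,z):
    o,r=ray(d,u,v); return o+r*(z-o[2])/r[2]
def proj(d,p):
    f=200/np.tan(np.radians(float(d["fov_y"]))/2)
    T=np.array(d["cam_to_world"]); c=T[:3,:3].T@(np.array(p)-T[:3,3])
    return np.array([d["cx"]+f*c[0]/-c[2], d["cy"]-f*c[1]/-c[2]])
def tri(d1,p1,d2,p2):
    o1,r1=ray(d1,*p1);o2,r2=ray(d2,*p2)
    A=np.stack([r1,-r2],1); t=np.linalg.lstsq(A,o2-o1,rcond=None)[0]
    a=o1+r1*t[0];b=o2+r2*t[1]; return (a+b)/2,np.linalg.norm(a-b)
E
python3 - <<'E'
from h import *
for n in("top","side"):
    d=snap(n,n+"0"); print(d.keys(),d["fov_y"],d["cx"],d["cy"],np.round(d["cam_to_world"],3))
s=state(); print(s)
E
```

```text
dict_keys(['color', 'fov_y', 'cx', 'cy', 'cam_to_world']) 43.13434073675602 318.49691742422743 205.53381909644128 [[-1.000e-03  9.860e-01 -1.640e-01  3.030e-01]
 [-1.000e+00 -1.000e-03  3.000e-03  2.100e-02]
 [ 3.000e-03  1.640e-01  9.860e-01  1.593e+00]
 [ 0.000e+00  0.000e+00  0.000e+00  1.000e+00]]
dict_keys(['color', 'fov_y', 'cx', 'cy', 'cam_to_world']) 47.3141043079511 321.1844060297795 203.4726842183898 [[-0.051  0.607 -0.793 -0.49 ]
 [-0.998 -0.049  0.026  0.074]
 [-0.023  0.793  0.608  0.88 ]
 [ 0.     0.     0.     1.   ]]
{'time_s': 0.1, 'joint_positions': array([-1.42641600e+00,  3.13372502e-01,  1.49833261e+00, -5.38829939e-06,
        1.33099057e+00, -2.23415944e-01]), 'qvel': array([ 0.00124195,  0.00068068, -0.00221059,  0.0011679 , -0.00198567,
        0.00019248]), 'effort': array([ 2.09181613e-03, -4.02818549e+01, -2.52643186e+01,  6.94826385e-02,
        3.42552667e-02, -6.47636875e-05]), 'eef_pos': array([ 0.18871994, -0.48969945,  0.25224004]), 'ee_rot': array([ 9.83138071e-01,  1.82863963e-01,  1.91743129e-05, -5.51187280e-04]), 'force': array([ 0.05945805,  0.21000525, -0.08452656]), 'wrist_torque': array([ 0.03926847, -0.00088795, -0.04068754]), 'grip_width': 0.08821889565073757}
```

View pics/top0.png

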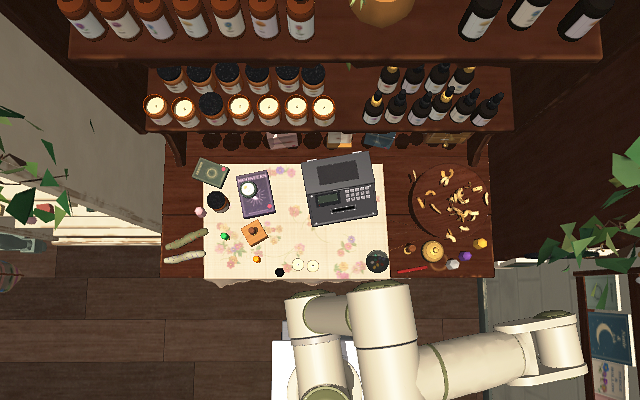

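View pics/side0.png

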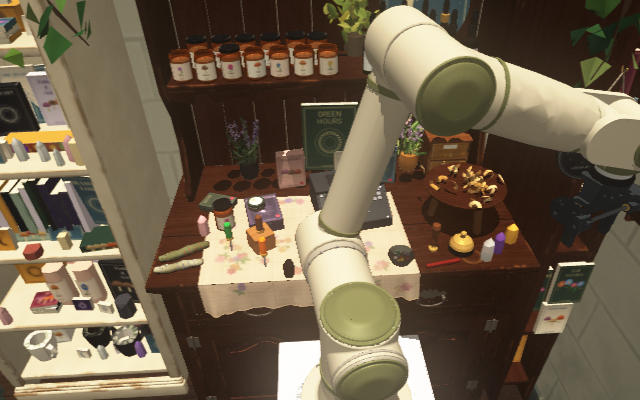

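The top view shows the box at about (340,188) and the wooden block at (256,233). Look-alikes are green at (224,236) and orange at (257,259). The pin in the block fits the description, so I'll confirm it in enlarged crops.

```bash
python3 - <<'E'
from h import *
a=cv2.imread("pics/top0.png")[140:280,190:400]; cv2.imwrite("pics/topc.png",cv2.resize(a,None,fx=3.8,fy=3.8,interpolation=cv2.INTER_CUBIC))
a=cv2.imread("pics/side0.png")[160:290,190:300]; cv2.imwrite("pics/sidec.png",cv2.resize(a,None,fx=4.5,fy=4.5,interpolation=cv2.INTER_CUBIC))
E
```

```text
(no output)
```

View pics/topc.png

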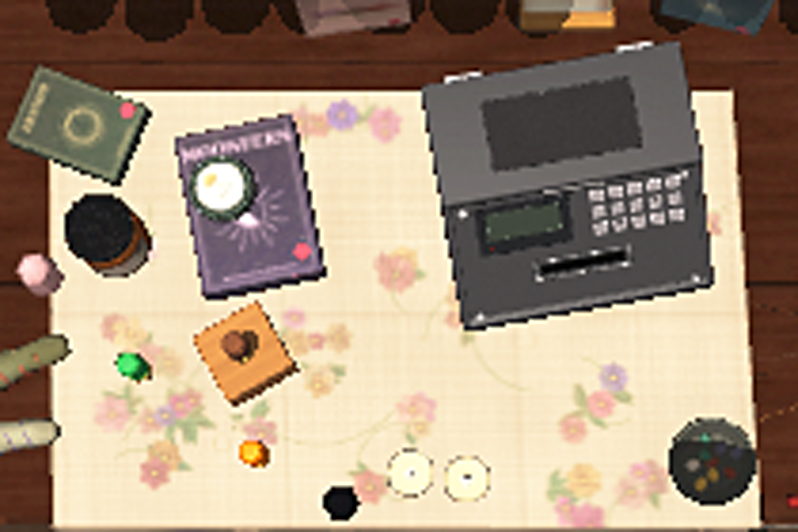

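View pics/sidec.png

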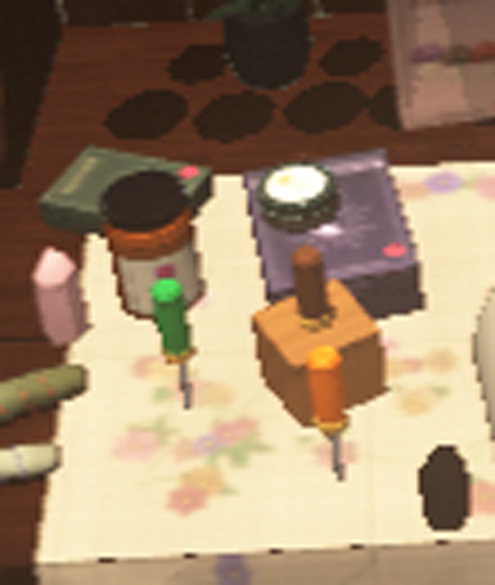

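```bash
cat > loc.py <<'E'
from h import *
from scipy.optimize import least_squares
d=dict(np.load("pics/top.npz"))
px=lambda c:(190+(c[0]+.5)/3.8-.5,140+(c[1]+.5)/3.8-.5)
def R(a): return np.array([[np.cos(a),-np.sin(a),0],[np.sin(a),np.cos(a),0],[0,0,1]])
def fit(m,c,p0):
    f=lambda p:np.ravel([proj(d,R(p[2])@np.array(q)+[p[0],p[1],0])-px(k) for q,k in zip(m,c)])
    r=least_squares(f,p0,loss="soft_l1"); print(np.round(r.x,4),np.round(r.fun,1)); return r.x
box=fit([(.095,.105,.101),(.095,-.105,.101),(-.095,-.105,.028),(-.095,.105,.028)],[(422,87),(680,43),(713,286),(465,328)],[.5,0,0.1])
blk=fit([(.03,.03,.054),(.03,-.03,.054),(-.03,-.03,.054),(-.03,.03,.054)],[(257,302),(298,367),(237,404),(194,347)],[.3,.2,-.5])
print("handle top",atz(d,*px((237,343)),.109))
n=R(box[2])@[-np.sin(np.radians(35)),0,np.cos(np.radians(35))]; p0=R(box[2])@[-.095,0,.028]+[box[0],box[1],0]
E=[]
for c in [(538,270),(630,254),(584,262)]:
    o,r=ray(d,*px(c)); q=o+r*((p0-o)@n)/(r@n); E.append(q); print("slot",q, "box frame",R(box[2]).T@(q-[box[0],box[1],0]))
print(np.linalg.norm(E[0]-E[1]))
for nme,c,z in [("bell?",(433,252),.05),("bowl",(377,261),.03),("stamp",(409,247),.09)]: print(nme,atz(d,*c,z))
for nme,c,z in [("book top",(322,275),.03),("book r",(292,118),.03),("candle",(222,188),.06),("jar",(105,232),.087),("green",(130,364),.1),("orange",(253,453),.1)]: print(nme,atz(d,*px(c),z))
E
python3 loc.py
```

```text
[ 0.6087 -0.0487  0.1721] [-0.1 -0.3  0.1 -0.3  0.5  0.1 -0.5  0.5]
[ 0.474   0.2124 -0.9657] [-0.   0.4  0.1 -0.7 -0.3  0.7  0.2 -0.4]
handle top [0.47709545 0.21310534 0.109     ]
slot [ 0.54303693 -0.02231387  0.05239643] box frame [-0.06015828  0.03723456  0.05239643]
slot [ 0.55611103 -0.09708692  0.05244792] box frame [-0.06008476 -0.03867286  0.05244792]
slot [ 0.54956912 -0.0596726   0.05242216] box frame [-0.06012155 -0.00069093  0.05242216]
0.07590747167645868
bell? [ 0.41577782 -0.33175245  0.05      ]
bowl [ 0.38979965 -0.16293254  0.03      ]
stamp [ 0.42775486 -0.25180705  0.09      ]
book top [0.54253031 0.15461476 0.03      ]
book r [0.67488233 0.1813263  0.03      ]
candle [0.6094703  0.23417941 0.06      ]
jar [0.56849494 0.32259682 0.087     ]
green [0.46178624 0.29724232 0.1       ]
orange [0.39261311 0.2001685  0.1       ]
```

Emit:
servo_tool --increments '[[[0,0,0],0.0625,110],[[0,0,0],0.0625,110],[[0.31,-0.495,0],0,110],[[0.31,-0.495,0],0,110],[[0.31,-0.495,0],0,110],[[0.31,-0.495,0],0,110],[[0.31,-0.495,0],0,110],[[0.31,-0.495,0],0,110],[[0.31,-0.495,0],0,110],[[0.31,-0.495,0],0,110]]' --newtons 8

```text
time_s: 1.35
eef_pos: [0.3715, -0.047, 0.2514]
ee_rot: [0.997, 0.078, 0.0, -0.003]
force: [1.0, -1.3, 0.9]
grip_width: 0.0502
```

```bash
cat > go.py <<'E'
import sys
from h import *
from scipy.spatial.transform import Rotation as Ro
s=state(); r=Ro.from_quat(s["ee_rot"]); M=r.as_matrix()
print("t",round(s["time_s"],2),"pos",s["eef_pos"].round(4),"xang",np.arctan2(M[1,0],M[0,0]).round(4),"z",M[:,2].round(3),"F",s["force"].round(2),"T",s["wrist_torque"].round(3),"w",round(s["grip_width"],4),"j6",s["joint_positions"][5].round(2))
if len(sys.argv)>3:
    t=np.array([float(v) for v in sys.argv[1:4]]); print("tool delta (0.1m)",(M.T@(t-s["eef_pos"])*10).round(3))
E
python3 go.py .475 .2125 .14
```

```text
t 1.35 pos [ 0.3715 -0.047   0.2514] xang 0.1568 z [ 0.     0.005 -1.   ] F [ 1.02 -1.34  0.89] T [ 0.002 -0.021 -0.047] w 0.0502 j6 0.97
tool delta (0.1m) [ 1.426 -2.396  1.128]
```

Emit:
servo_tool --increments '[[[0.285,-0.48,0],-0.01,110],[[0.285,-0.48,0],0,110],[[0.285,-0.48,0],0,110],[[0.285,-0.48,0],0,110],[[0.285,-0.47,0],0,110],[[0,0,0.5],0,110],[[0,0,0.4],0,110],[[0,0,0],0,110]]'

```text
time_s: 2.35
eef_pos: [0.4732, 0.227, 0.1594]
ee_rot: [0.996, 0.09, 0.0, -0.002]
force: [-0.2, -0.4, 0.1]
grip_width: 0.0502
```

```bash
python3 go.py .475 .2125 .075
```

```text
t 2.35 pos [0.4732 0.227  0.1594] xang 0.1799 z [-0.     0.005 -1.   ] F [-0.18 -0.44  0.12] T [ 0.003 -0.033 -0.009] w 0.0502 j6 1.61
tool delta (0.1m) [-0.009  0.151  0.843]
```

Emit:
servo_tool --increments '[[[0,0.15,0],0,110],[[0,0,0],0,110],[[0,0,0.2],0,110],[[0,0,0],0,110]]'

```text
time_s: 2.85
eef_pos: [0.4786, 0.2106, 0.1446]
ee_rot: [0.996, 0.089, 0.004, -0.003]
force: [0.5, -1.0, -0.3]
grip_width: 0.0506
```

```bash
python3 go.py .475 .2125 .075; python3 -c "
from h import *
snap('side','side1',(190,160,330,290),5)"
```

```text
t 2.85 pos [0.4786 0.2106 0.1446] xang 0.1778 z [ 0.008  0.006 -1.   ] F [ 0.5  -0.98 -0.29] T [-0.013 -0.019  0.042] w 0.0506 j6 1.58
tool delta (0.1m) [-0.038 -0.022  0.696]
```

View pics/side1.png

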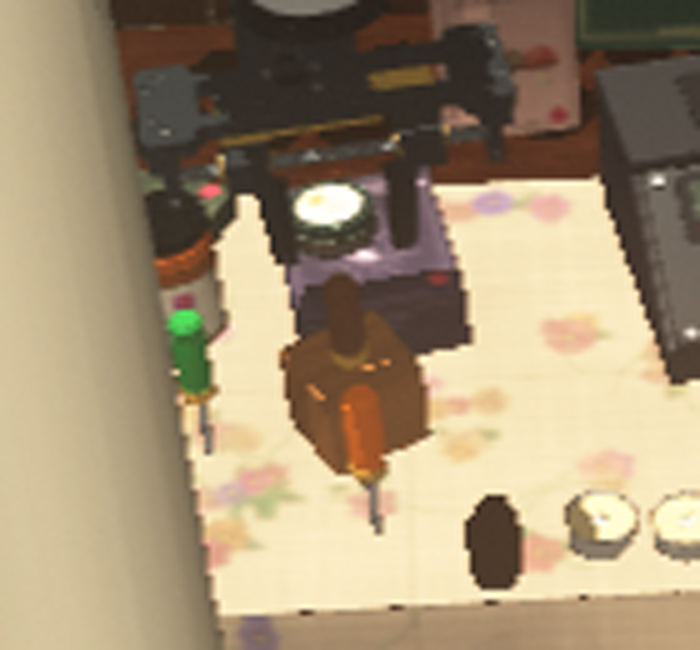

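The fingers at columns 278 and 405 are centred over the brown handle at 341, and the green and orange look-alikes are clear. I'll go down and grip.

Emit:
servo_tool --increments '[[[-0.035,-0.01,0.1],0,110],[[0,0,0.25],0,110],[[0,0,0.25],0,110],[[0,0,0.1],0,110],[[0,0,0],0,110]]'

```text
time_s: 3.52
eef_pos: [0.4773, 0.2121, 0.0763]
ee_rot: [0.996, 0.089, 0.008, -0.003]
force: [-0.5, -0.5, 0.1]
grip_width: 0.0502
```

```bash
python3 go.py .475 .2125 .075
```

```text
t 3.52 pos [0.4773 0.2121 0.0763] xang 0.1782 z [ 0.016  0.008 -1.   ] F [-0.52 -0.5   0.14] T [ 0.028 -0.007  0.049] w 0.0502 j6 1.58
tool delta (0.1m) [-0.022 -0.007  0.012]
```

Emit:
servo_tool --increments '[[[-0.01,0,0],0,255],[[0,0,0],0,255],[[0,0,0],0,255],[[0,0,0],0,255]]' --newtons 12

```text
time_s: 4.03
eef_pos: [0.4772, 0.2123, 0.0784]
ee_rot: [0.996, 0.089, 0.01, -0.004]
force: [-0.5, 0.2, -0.8]
grip_width: 0.0196
```

```bash
python3 go.py .475 .2125 .115
```

```text
t 4.03 pos [0.4772 0.2123 0.0784] xang 0.1782 z [ 0.02   0.009 -1.   ] F [-0.54  0.21 -0.76] T [0.089 0.011 0.012] w 0.0196 j6 1.58
tool delta (0.1m) [-0.013 -0.008 -0.366]
```

Emit:
servo_tool --increments '[[[0,0,-0.15],0,255],[[0,0,-0.15],0,255],[[0,0,-0.06],0,255],[[0,0,0],0,255]]'

```text
time_s: 4.53
eef_pos: [0.4767, 0.2121, 0.1178]
ee_rot: [0.996, 0.089, 0.011, -0.004]
force: [0.1, 0.2, -1.7]
grip_width: 0.0198
```

```bash
python3 go.py .475 .2125 .118
```

```text
t 4.53 pos [0.4767 0.2121 0.1178] xang 0.1783 z [ 0.021  0.009 -1.   ] F [ 0.15  0.25 -1.65] T [ 0.072 -0.064 -0.014] w 0.0198 j6 1.58
tool delta (0.1m) [-0.016 -0.007 -0.002]
```

Emit:
servo_tool --increments '[[[-0.07,0,0],0,255],[[-0.07,0,0.01],0,255],[[-0.06,0,0.01],0,255],[[-0.06,0,0.015],0,255],[[-0.055,0,0.02],0,255],[[-0.055,0,0.03],0,255],[[0,0,0],0,255]]' --newtons 8

```text
time_s: 5.4
eef_pos: [0.4374, 0.2052, 0.1072]
ee_rot: [0.996, 0.089, 0.011, -0.004]
force: [0.1, 1.5, -0.8]
grip_width: 0.0199
```

```bash
python3 go.py .435 .205 .107
```

```text
t 5.4 pos [0.4374 0.2052 0.1072] xang 0.1784 z [ 0.021  0.009 -1.   ] F [ 0.05  1.45 -0.75] T [ 0.167 -0.025  0.082] w 0.0199 j6 1.58
tool delta (0.1m) [-0.024 -0.002  0.001]
```

Emit:
servo_tool --increments '[[[-0.03,0,0.02],0,255],[[0,0,0],0,255],[[0,0,-0.25],0,255],[[0,0,-0.25],0,255],[[0,0,0],0,255]]'

```text
time_s: 6.02
eef_pos: [0.433, 0.2037, 0.1554]
ee_rot: [0.996, 0.089, 0.009, -0.003]
force: [-0.1, -0.3, -1.2]
grip_width: 0.0197
```

```bash
python3 go.py; python3 -c "
from h import *
snap('top','top2'); snap('side','side2')
a=cv2.imread('pics/top2.png')[190:280,215:315]; b=cv2.imread('pics/side2.png')[150:270,210:310]
k=lambda i,f:cv2.resize(i,None,fx=f,fy=f,interpolation=cv2.INTER_CUBIC)
a=k(a,4); b=k(b,4); h=max(len(a),len(b)); p=lambda i:cv2.copyMakeBorder(i,0,h-len(i),0,0,0)
cv2.imwrite('pics/c2.png',np.hstack([p(a),p(b)]))"
```

```text
t 6.03 pos [0.433  0.2037 0.1554] xang 0.1782 z [ 0.018  0.008 -1.   ] F [-0.08 -0.28 -1.16] T [-0.035  0.05  -0.025] w 0.0197 j6 1.58
```

View pics/c2.png

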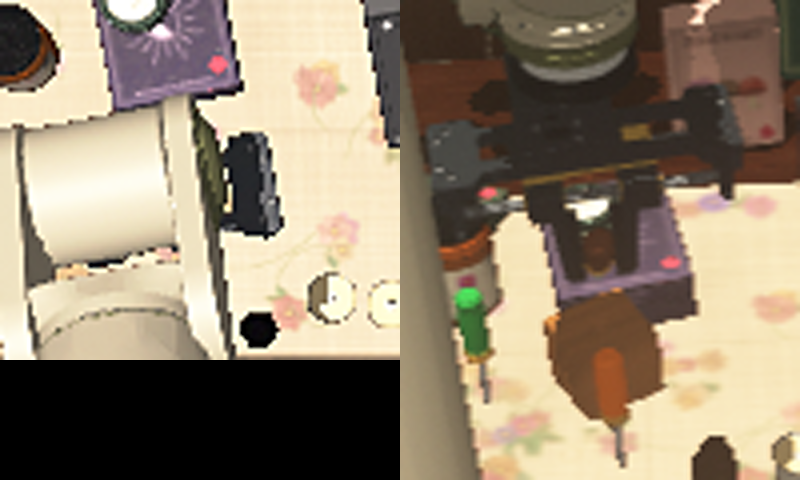

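```bash
python3 -c "
from h import *
b=cv2.imread('pics/side2.png')[185:245,235:285]
b=(255*(b/255.)**.5).astype(np.uint8)
cv2.imwrite('pics/c3.png',cv2.resize(b,None,fx=10,fy=10,interpolation=cv2.INTER_CUBIC))
d=dict(np.load('pics/side.npz'))
t=np.array([.433,.2037,.1604]); 
for th in (20,25,30,35,40,45):
    a=np.radians(th); u=np.array([-np.sin(a)*np.cos(.178),-np.sin(a)*np.sin(.178),np.cos(a)])
    print(th,*[((proj(d,t+u*k)-[235,185])*10).round() for k in (-.075,-.029,.026)])
"
```

```text
20 [255. 401.] [245. 312.] [233. 197.]
25 [251. 379.] [244. 303.] [234. 205.]
30 [247. 358.] [242. 294.] [235. 213.]
35 [244. 335.] [241. 285.] [237. 221.]
40 [240. 312.] [239. 276.] [238. 230.]
45 [236. 288.] [238. 267.] [240. 239.]
```

View pics/c3.png

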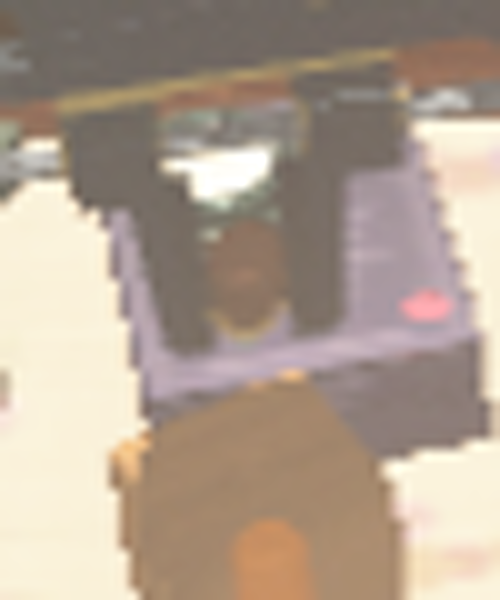

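```bash
python3 -c "
from h import *
d=dict(np.load('pics/side.npz'))
h=np.array([np.cos(.178),np.sin(.178),0]); y=np.array([-np.sin(.178),np.cos(.178),0])
for sy in(-1,1):
  for sx in (-.009,.009): print(sy,sx,(proj(d,np.array([.433,.2037,.1414])+y*sy*.017+h*sx)-[235,185])*10)
"
cat > tgt.py <<'E'
import sys
from h import *
px,py,pz,fx,dz=[float(v)/1000 for v in sys.argv[1:6]]
hh=np.array([.985,.171,0]);yy=np.array([-.171,.985,0]);z=np.array([0,0,1.]);c,s=np.cos(np.radians(35)),np.sin(np.radians(35))
t=np.array([.5496,-.0597,.0524])+px*(c*hh+s*z)+py*yy+pz*(-s*hh+c*z)-fx*hh+dz*z
sys.argv=['go']+[str(v) for v in t]; print(t.round(4)); exec(open('go.py').read())
E
python3 tgt.py -12 -28 15 43 56
```

```text
-1 -0.009 [316.57193935 320.84593994]
-1 0.009 [307.31797718 278.56221188]
1 -0.009 [184.61535283 342.21484005]
1 0.009 [176.87618358 299.47691321]
[ 0.4939 -0.0978  0.1138]
t 6.12 pos [0.4321 0.2036 0.1537] xang 0.1781 z [ 0.015  0.008 -1.   ] F [-0.21 -0.1  -0.57] T [0.008 0.022 0.008] w 0.0196 j6 1.58
tool delta (0.1m) [0.068 3.077 0.384]
```

Emit:
servo_tool --increments '[[[0,0.3,-0.1],0,255],[[0,0.5,0],0,255],[[0,0.5,0],0,255],[[0,0.5,0],0,255],[[0,0.5,0],0,255],[[0,0.35,0],0,255],[[0,0.2,0],0,255],[[0,0,0],0,255],[[0,0,0],0,255]]' --newtons 15

```text
time_s: 7.25
eef_pos: [0.4799, -0.0846, 0.1514]
ee_rot: [0.996, 0.089, -0.001, -0.006]
force: [-0.0, 0.8, -0.7]
grip_width: 0.0195
```

```bash
python3 tgt.py -12 -28 15 42 56
```

```text
[ 0.4949 -0.0976  0.1138]
t 7.25 pos [ 0.4799 -0.0846  0.1514] xang 0.179 z [-0.002  0.011 -1.   ] F [-0.02  0.79 -0.68] T [-0.026 -0.004 -0.01 ] w 0.0195 j6 0.97
tool delta (0.1m) [0.124 0.159 0.374]
```

Emit:
servo_tool --increments '[[[0.12,0.16,0],0,255],[[0,0,0.18],0,255],[[0,0,0.18],0,255],[[0,0,0],0,255]]'

```text
time_s: 7.75
eef_pos: [0.4942, -0.0937, 0.1135]
ee_rot: [0.996, 0.092, -0.001, -0.006]
force: [0.1, 0.4, -1.2]
grip_width: 0.0193
```

```bash
python3 tgt.py -12 -28 15 42 56; python3 -c "
from h import *
snap('top','top3'); snap('side','side3')
a=cv2.imread('pics/top3.png')[160:240,290:390]; b=cv2.imread('pics/side3.png')[150:250,300:400]
g=lambda i:(255*(cv2.resize(i,None,fx=4,fy=4,interpolation=cv2.INTER_CUBIC)/255.)**.6).astype(np.uint8)
a=g(a); b=g(b); h=max(len(a),len(b)); p=lambda i:cv2.copyMakeBorder(i,0,h-len(i),0,0,0)
cv2.imwrite('pics/c4.png',np.hstack([p(a),p(b)]))"
```

```text
[ 0.4949 -0.0976  0.1138]
t 7.75 pos [ 0.4942 -0.0937  0.1135] xang 0.184 z [-0.004  0.013 -1.   ] F [ 0.07  0.37 -1.15] T [-0.01   0.019  0.019] w 0.0193 j6 0.95
tool delta (0.1m) [-0.001  0.04  -0.004]
```

View pics/c4.png

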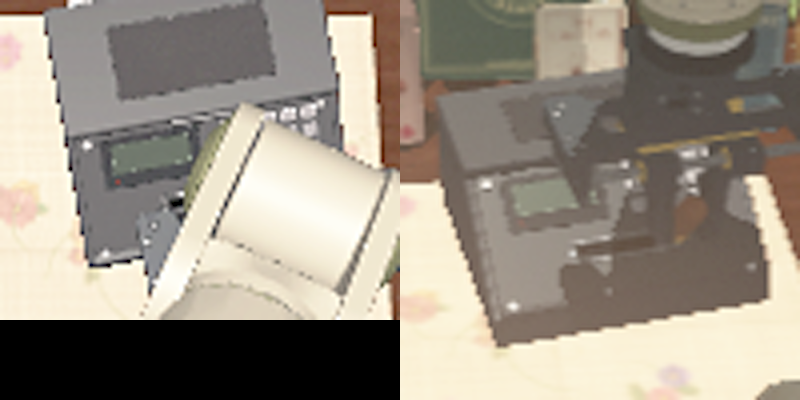

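Emit:
servo_tool --increments '[[[0,0.04,0],0,255],[[0.017,0,0.025],0,255],[[0.017,0,0.025],0,255],[[0.017,0,0.025],0,255],[[0,0,0],0,255]]'

```text
time_s: 8.48
eef_pos: [0.5017, -0.0973, 0.1083]
ee_rot: [0.996, 0.092, 0.001, -0.005]
force: [-0.1, -0.8, -0.3]
grip_width: 0.0196
```

```bash
python3 tgt.py -12 -28 0 42 56
```

```text
[ 0.5033 -0.0961  0.1015]
t 8.47 pos [ 0.5017 -0.0973  0.1083] xang 0.1841 z [ 0.001  0.01  -1.   ] F [-0.11 -0.84 -0.3 ] T [0.035 0.002 0.006] w 0.0196 j6 0.95
tool delta (0.1m) [ 0.018 -0.008  0.068]
```

Emit:
servo_tool --increments '[[[0.008,0,0.03],0,255],[[0.008,0,0.03],0,255],[[0.005,0,0.03],0,255]]'

```text
time_s: 8.85
eef_pos: [0.5033, -0.097, 0.0995]
ee_rot: [0.996, 0.092, 0.0, -0.005]
force: [-13.4, -2.3, 17.7]
grip_width: 0.0194
```

```bash
python3 tgt.py -12 -28 0 42 56
```

```text
[ 0.5033 -0.0961  0.1015]
t 8.85 pos [ 0.5033 -0.097   0.0995] xang 0.1848 z [-0.001  0.01  -1.   ] F [-13.42  -2.29  17.74] T [-0.198  1.85   0.084] w 0.0194 j6 0.96
tool delta (0.1m) [ 0.002 -0.008 -0.02 ]
```

Emit:
servo_tool --increments '[[[-0.006,0,-0.012],0,255],[[0.02,0,-0.01],0,255],[[0.02,0,-0.008],0,255]]'

```text
time_s: 9.22
eef_pos: [0.5062, -0.0964, 0.1023]
ee_rot: [0.996, 0.092, -0.001, -0.005]
force: [-5.0, -1.2, 3.3]
grip_width: 0.0198
```

```bash
python3 tgt.py -8 -28 0 42 56
```

```text
[ 0.5066 -0.0956  0.1038]
t 9.22 pos [ 0.5062 -0.0964  0.1023] xang 0.1848 z [-0.003  0.01  -1.   ] F [-5.04 -1.2   3.34] T [-0.141  0.945 -0.02 ] w 0.0198 j6 0.96
tool delta (0.1m) [ 0.006 -0.007 -0.015]
```

```bash
cat > pc.py <<'E'
from h import *
s=state(); hh=np.array([.985,.171,0]);yy=np.array([-.171,.985,0]);z=np.array([0,0,1.]);c,q=np.cos(np.radians(35)),np.sin(np.radians(35))
A=np.stack([c*hh+q*z,yy,-q*hh+c*z]); t=s["eef_pos"]+.042*hh-.056*z-np.array([.5496,-.0597,.0524])
print("t",round(s["time_s"],2),"panel mm",(A@t*1e3).round(1),"F",(A@s["force"]).round(1),"w",round(s["grip_width"]*1e3,1))
E
python3 pc.py
```

```text
t 9.22 panel mm [ -9.3 -28.7  -0.9] F [-2.3 -0.3  5.7] w 19.8
```

Emit:
servo_tool --increments '[[[0.02,0,-0.009],0,255],[[0.02,0,-0.009],0,255]]'

```text
time_s: 9.48
eef_pos: [0.5093, -0.0957, 0.1042]
ee_rot: [0.996, 0.093, -0.003, -0.005]
force: [-5.2, -1.6, 3.9]
grip_width: 0.0193
```

```bash
python3 pc.py
```

```text
t 9.47 panel mm [ -5.6 -28.6  -1.3] F [-2.2 -0.7  6.3] w 19.3
```

Sliding on the face (pz about -1). I'll carry on uphill.

Emit:
servo_tool --increments '[[[0.02,0,-0.008],0,255],[[0.02,0,-0.008],0,255]]'

```text
time_s: 9.72
eef_pos: [0.5127, -0.0951, 0.106]
ee_rot: [0.996, 0.093, -0.004, -0.005]
force: [-5.1, -0.9, 4.0]
grip_width: 0.0193
```

```bash
python3 pc.py
```

```text
t 9.72 panel mm [ -1.8 -28.5  -1.7] F [-1.9 -0.   6.2] w 19.3
```

Emit:
servo_tool --increments '[[[0.02,0,-0.007],0,255],[[0.02,0,-0.007],0,255]]'

```text
time_s: 9.98
eef_pos: [0.5162, -0.0945, 0.1077]
ee_rot: [0.996, 0.093, -0.005, -0.005]
force: [-4.7, -0.9, 3.8]
grip_width: 0.0191
```

```bash
python3 pc.py
```

```text
t 9.97 panel mm [  2.2 -28.6  -2.4] F [-1.7 -0.1  5.8] w 19.1
```

Emit:
servo_tool --increments '[[[0.02,0,-0.008],0,255],[[0.02,0,-0.008],0,255]]'

```text
time_s: 10.22
eef_pos: [0.5203, -0.0937, 0.1095]
ee_rot: [0.996, 0.093, -0.005, -0.005]
force: [-4.0, -1.3, 2.6]
grip_width: 0.0197
```

```bash
python3 pc.py; python3 go.py; python3 -c "
from h import *
snap('side','side5')
b=cv2.imread('pics/side5.png')[170:240,330:400]
b=(255*(b/255.)**.45).astype(np.uint8)
cv2.imwrite('pics/c5.png',cv2.resize(b,None,fx=8,fy=8,interpolation=cv2.INTER_CUBIC))
d=dict(np.load('pics/side.npz'))
for k in (-35,35):
  p=np.array([.5496,-.0597,.0524])+k/1000*np.array([-.171,.985,0]); print((proj(d,p)-[330,170])*8)
s=state(); t=s['eef_pos']+[0,0,.005]
for th in (25,30,35,40):
    a=np.radians(th); u=np.array([-np.sin(a)*np.cos(.184),-np.sin(a)*np.sin(.184),np.cos(a)])
    print(th,*[((proj(d,t+u*k)-[330,170])*8).round() for k in (-.075,-.029,.026)])
"
```

```text
t 10.22 panel mm [  6.6 -28.5  -3.3] F [-1.9 -0.6  4.5] w 19.7
t 10.22 pos [ 0.5203 -0.0937  0.1095] xang 0.1864 z [-0.011  0.009 -1.   ] F [-3.97 -1.27  2.61] T [-0.142  0.716  0.019] w 0.0197 j6 0.98
[296.57044762 305.83093725]
[111.78946279 335.51275597]
25 [280. 326.] [301. 266.] [328. 191.]
30 [276. 310.] [299. 260.] [330. 197.]
35 [271. 293.] [298. 254.] [331. 203.]
40 [268. 276.] [296. 247.] [333. 209.]
```

View pics/c5.png

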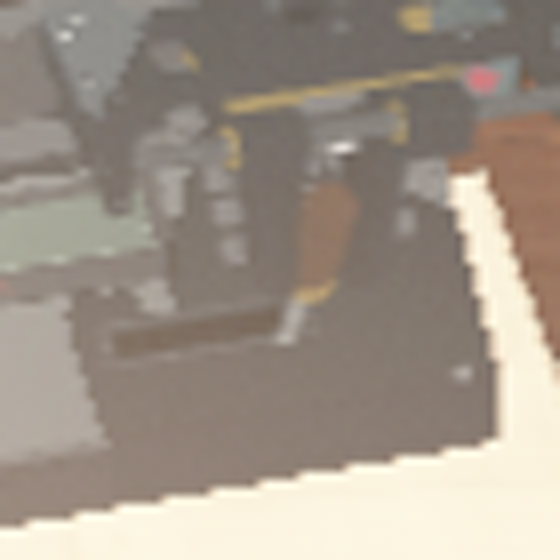

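The slot runs from (112,342) to about (290,316) and the rod tip is at (287,340). That puts the tip about 8 mm below the slot at its right end, and the pin has leaned back to about 24°. I'll grip harder, slide up into the slot, then tilt it again against the slot's lower edge.

Emit:
servo_tool --increments '[[[-0.002,-0.02,-0.01],0,255],[[0,0,0],0,255],[[0.02,0,-0.008],0,255],[[0.02,0,-0.008],0,255]]' --newtons 50

```text
time_s: 10.78
eef_pos: [0.5246, -0.0906, 0.1119]
ee_rot: [0.996, 0.093, -0.004, -0.005]
force: [-0.1, 0.0, -0.6]
grip_width: 0.0186
```

```bash
python3 pc.py
```

```text
t 10.78 panel mm [ 11.9 -26.2  -4.1] F [-0.4  0.  -0.4] w 18.6
```

Emit:
servo_tool --increments '[[[0.02,0,-0.008],0,255],[[0.02,0,-0.008],0,255]]'

```text
time_s: 11.02
eef_pos: [0.5291, -0.0898, 0.1135]
ee_rot: [0.996, 0.093, -0.004, -0.005]
force: [-1.3, 0.1, -0.8]
grip_width: 0.0187
```

```bash
python3 pc.py
```

```text
t 11.03 panel mm [ 16.5 -26.2  -5.4] F [-1.4  0.3  0.1] w 18.7
```

Emit:
servo_tool --increments '[[[0.005,0,0.015],0,255],[[0.005,0,0.015],0,255]]'

```text
time_s: 11.28
eef_pos: [0.5299, -0.0898, 0.1115]
ee_rot: [0.996, 0.093, -0.005, -0.005]
force: [-9.3, -0.3, 16.9]
grip_width: 0.0188
```

```bash
python3 pc.py
```

```text
t 11.28 panel mm [ 16.  -26.3  -7.4] F [ 2.2  1.3 19.1] w 18.8
```

Emit:
servo_tool --increments '[[[-0.005,0,-0.01],0,255],[[-0.02,0,0.01],0,255],[[-0.03,0,0.016],0,255],[[-0.03,0,0.018],0,255]]' --newtons 8

```text
time_s: 11.78
eef_pos: [0.5215, -0.0914, 0.108]
ee_rot: [0.996, 0.093, -0.004, -0.005]
force: [0.6, -0.1, 0.9]
grip_width: 0.0194
```

```bash
python3 pc.py;python3 go.py
```

```text
t 11.78 panel mm [  7.  -26.5  -5.4] F [ 1.  -0.2  0.4] w 19.4
t 11.78 pos [ 0.5215 -0.0914  0.108 ] xang 0.1864 z [-0.009  0.009 -1.   ] F [ 0.62 -0.11  0.88] T [ 0.149 -0.057 -0.   ] w 0.0194 j6 0.98
```

Emit:
servo_tool --increments '[[[-0.03,0,0.018],0,255],[[-0.03,0,0.018],0,255],[[-0.02,0,0.015],0,255]]'

```text
time_s: 12.15
eef_pos: [0.5131, -0.093, 0.1026]
ee_rot: [0.996, 0.093, -0.003, -0.005]
force: [0.3, 0.4, 0.5]
grip_width: 0.0198
```

```bash
python3 pc.py;python3 -c "
from h import *
snap('side','side6')
b=cv2.imread('pics/side6.png')[170:240,330:400]
b=(255*(b/255.)**.45).astype(np.uint8)
cv2.imwrite('pics/c6.png',cv2.resize(b,None,fx=8,fy=8,interpolation=cv2.INTER_CUBIC))
d=dict(np.load('pics/side.npz'))
s=state(); t=s['eef_pos']+[0,0,.005]
for th in (25,30,35,40):
    a=np.radians(th); u=np.array([-np.sin(a)*np.cos(.184),-np.sin(a)*np.sin(.184),np.cos(a)])
    print(th,*[((proj(d,t+u*k)-[330,170])*8).round() for k in (-.075,-.029,.026)])
"
```

```text
t 12.15 panel mm [ -3.  -26.6  -4.9] F [0.6 0.4 0.2] w 19.8
25 [280. 354.] [301. 296.] [328. 221.]
30 [276. 338.] [300. 289.] [330. 227.]
35 [272. 322.] [298. 283.] [332. 233.]
40 [268. 305.] [296. 276.] [333. 239.]
```

View pics/c6.png

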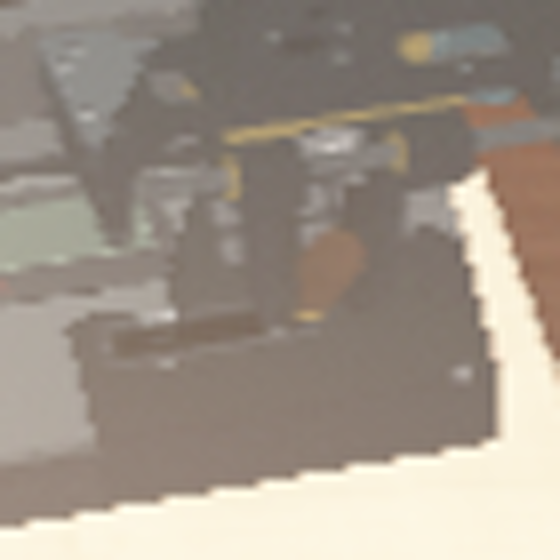

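The pin is back at about 35°, with its tip in the slot's right part near (278,328). Next I'll firm the grip, press lightly and slide left.

Emit:
servo_tool --increments '[[[0.008,0,0],0,255],[[0.01,0,0.015],0,255],[[0.01,0,0.015],0,255]]' --newtons 50

```text
time_s: 12.58
eef_pos: [0.5151, -0.0928, 0.1004]
ee_rot: [0.996, 0.093, -0.005, -0.005]
force: [-13.3, -1.3, 21.0]
grip_width: 0.0191
```

```bash
python3 pc.py
```

```text
t 12.57 panel mm [ -2.7 -26.7  -7.9] F [ 1.1  1.  24.8] w 19.1
```

Emit:
servo_tool --increments '[[[-0.004,-0.01,-0.006],0,255],[[0.003,-0.025,0.004],0,255],[[0.003,-0.025,0.004],0,255]]'

```text
time_s: 12.95
eef_pos: [0.5145, -0.0884, 0.1014]
ee_rot: [0.996, 0.093, -0.005, -0.003]
force: [-3.4, -6.1, 8.2]
grip_width: 0.0185
```

```bash
python3 pc.py
```

```text
t 12.95 panel mm [ -2.  -22.3  -7.1] F [ 1.1 -5.4  9.2] w 18.5
```

Emit:
servo_tool --increments '[[[0.003,-0.025,0.004],0,255],[[0.003,-0.025,0.004],0,255]]'

```text
time_s: 13.2
eef_pos: [0.5141, -0.0848, 0.1015]
ee_rot: [0.996, 0.093, -0.005, -0.001]
force: [-4.4, -5.9, 7.6]
grip_width: 0.0188
```

```bash
python3 pc.py
```

```text
t 13.2 panel mm [ -1.7 -18.7  -7.2] F [-0.1 -5.   9.3] w 18.8
```

Emit:
servo_tool --increments '[[[0.003,-0.025,0.004],0,255],[[0.003,-0.025,0.004],0,255],[[0.003,-0.025,0.004],0,255]]'

```text
time_s: 13.58
eef_pos: [0.5133, -0.0795, 0.1016]
ee_rot: [0.996, 0.093, -0.006, 0.002]
force: [-4.3, -5.6, 7.7]
grip_width: 0.0187
```

```bash
python3 pc.py
```

```text
t 13.57 panel mm [ -1.6 -13.3  -7.2] F [ 0.1 -4.8  9.3] w 18.7
```

Emit:
servo_tool --increments '[[[0.003,-0.025,0.004],0,255],[[0.003,-0.025,0.004],0,255]]'

```text
time_s: 13.82
eef_pos: [0.5127, -0.076, 0.1017]
ee_rot: [0.996, 0.093, -0.006, 0.004]
force: [-5.8, -5.6, 8.3]
grip_width: 0.019
```

```bash
python3 pc.py; python3 go.py
```

```text
t 13.82 panel mm [-1.5 -9.7 -7.1] F [-0.7 -4.6 10.6] w 19.0
t 13.82 pos [ 0.5127 -0.076   0.1017] xang 0.1869 z [-0.011 -0.009 -1.   ] F [-5.77 -5.63  8.29] T [-1.215  0.802 -0.18 ] w 0.019 j6 1.02
```

Emit:
servo_tool --increments '[[[0,-0.025,0.001],0,255],[[0,-0.025,0.002],0,255]]'

```text
time_s: 14.08
eef_pos: [0.5117, -0.0717, 0.1017]
ee_rot: [0.996, 0.093, -0.006, 0.005]
force: [-0.4, -0.0, -0.2]
grip_width: 0.0188
```

```bash
python3 pc.py
```

```text
t 14.07 panel mm [-1.7 -5.3 -7. ] F [-0.5  0.   0. ] w 18.8
```

Emit:
servo_tool --increments '[[[0.008,0,0.012],0,255],[[0.008,0,0.012],0,255]]'

```text
time_s: 14.32
eef_pos: [0.5126, -0.0698, 0.099]
ee_rot: [0.996, 0.094, -0.007, 0.003]
force: [1.4, 4.2, 0.6]
grip_width: 0.0187
```

```bash
python3 pc.py
```

```text
t 14.32 panel mm [-2.3 -3.6 -9.9] F [ 2.1  3.9 -0.8] w 18.7
```

Dropped 3 mm with no resistance, so the tip is in the hole. I'll push in square to the slope.

Emit:
servo_tool --increments '[[[0.012,-0.01,0.02],0,255],[[0.014,0,0.02],0,255],[[0.012,0,0.018],0,255]]'

```text
time_s: 14.7
eef_pos: [0.5169, -0.0675, 0.0926]
ee_rot: [0.996, 0.094, -0.007, 0.003]
force: [0.7, 2.1, 3.4]
grip_width: 0.0188
```

```bash
python3 pc.py; python3 go.py
```

```text
t 14.7 panel mm [ -2.2  -2.1 -17.8] F [2.8 2.  2.2] w 18.8
t 14.7 pos [ 0.5169 -0.0675  0.0926] xang 0.1878 z [-0.013 -0.007 -1.   ] F [0.68 2.11 3.35] T [ 0.344 -0.239  0.042] w 0.0188 j6 1.04
```

Emit:
servo_tool --increments '[[[0,-0.04,0.002],0,255],[[0,-0.05,0.002],0,255],[[0,-0.05,0.002],0,255]]' --newtons 60

```text
time_s: 15.08
eef_pos: [0.5153, -0.0556, 0.0924]
ee_rot: [0.996, 0.093, -0.005, 0.006]
force: [0.1, -6.1, 1.8]
grip_width: 0.0184
```

```bash
python3 pc.py; python3 go.py
```

```text
t 15.07 panel mm [ -1.9   9.9 -18.3] F [ 0.3 -6.   2. ] w 18.4
t 15.07 pos [ 0.5153 -0.0556  0.0924] xang 0.187 z [-0.009 -0.012 -1.   ] F [ 0.1  -6.09  1.83] T [-1.145 -0.205 -0.211] w 0.0184 j6 1.07
```

Dragging force is 6 N, as described. I'll continue.

Emit:
servo_tool --increments '[[[0,-0.05,0.001],0,255],[[0,-0.05,0.001],0,255],[[0,-0.04,0.001],0,255]]'

```text
time_s: 15.45
eef_pos: [0.5132, -0.0439, 0.0924]
ee_rot: [0.996, 0.093, -0.004, 0.009]
force: [1.6, -5.5, 0.4]
grip_width: 0.0191
```

```bash
python3 pc.py; python3 go.py
```

```text
t 15.45 panel mm [ -1.9  21.8 -18.1] F [ 0.8 -5.7 -0.1] w 19.1
t 15.45 pos [ 0.5132 -0.0439  0.0924] xang 0.1864 z [-0.007 -0.018 -1.   ] F [ 1.64 -5.52  0.4 ] T [-0.945 -0.275 -0.214] w 0.0191 j6 1.09
```

Emit:
servo_tool --increments '[[[0,-0.03,0.001],0,255],[[0,-0.03,0.001],0,255]]'

```text
time_s: 15.7
eef_pos: [0.5123, -0.039, 0.0924]
ee_rot: [0.996, 0.093, -0.004, 0.01]
force: [0.8, -5.3, 1.0]
grip_width: 0.0189
```

```bash
python3 pc.py; python3 -c "
from h import *
d=snap('top','top7',(280,120,400,240),5)"
```

```text
t 15.7 panel mm [ -2.   26.7 -18.1] F [ 0.4 -5.4  0.9] w 18.9
```

View pics/top7.png

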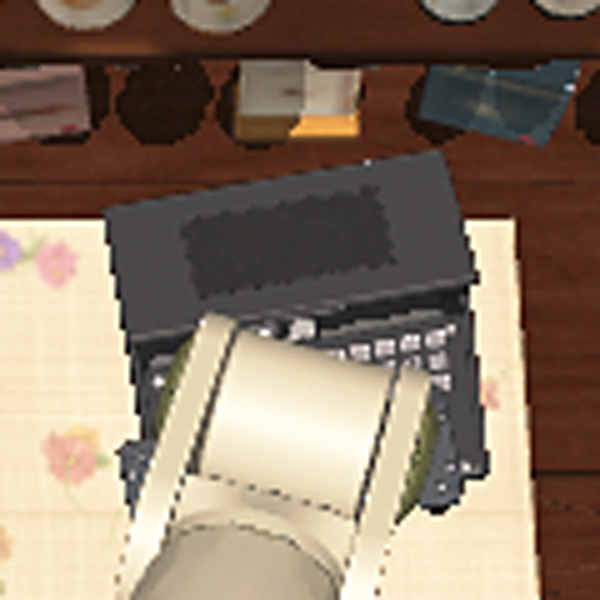

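Emit:
servo_tool --increments '[[[0,-0.03,0.001],0,255],[[0,-0.02,0.001],0,255]]'

```text
time_s: 16.0
eef_pos: [0.5122, -0.0367, 0.0926]
ee_rot: [0.996, 0.093, -0.003, 0.014]
force: [2.3, -14.0, -0.4]
grip_width: 0.0187
```

```bash
python3 pc.py; python3 go.py; python3 -c "
from h import *
d=dict(np.load('pics/top.npz'))
c,s=np.cos(.172),np.sin(.172)
for a in (0,.2,.42):
  x=.095-.1*np.cos(a); z=.101+.1*np.sin(a); p=np.array([.6087+c*x-s*.105,-.0487+s*x+c*.105,z]); print(a,(proj(d,p)-[280,120])*5)
"
```

```text
t 16.0 panel mm [ -1.6  29.1 -18.1] F [ -0.3 -14.2  -0.3] w 18.7
t 16.0 pos [ 0.5122 -0.0367  0.0926] xang 0.186 z [-0.003 -0.028 -1.   ] F [  2.32 -14.01  -0.39] T [-2.602 -0.383 -0.379] w 0.0187 j6 1.12
0 [130.87043179 370.58976626]
0.2 [129.59103254 361.07251839]
0.42 [126.88375958 343.18004084]
```

The lid's front corner at (130,340) matches the prediction for 0.42 rad, which is fully open, and the bolt is at its stop with 14 N. Now I'll withdraw square to the slope.

Emit:
servo_tool --increments '[[[0,0.02,0],0,255],[[-0.03,0,-0.04],0,255],[[-0.06,0,-0.08],0,255],[[-0.15,0,-0.2],0,255],[[-0.15,0,-0.2],0,255],[[0,0,-0.1],0,255],[[0,0,0],0,255]]' --newtons 30

```text
time_s: 16.88
eef_pos: [0.4707, -0.0429, 0.1572]
ee_rot: [0.996, 0.093, -0.005, 0.012]
force: [0.5, 0.2, -1.5]
grip_width: 0.0195
```

```bash
python3 pc.py; python3 go.py .43 .204 .155
```

```text
t 16.88 panel mm [ 1.1 30.  58.8] F [-0.4  0.1 -1.5] w 19.5
t 16.88 pos [ 0.4707 -0.0429  0.1572] xang 0.1867 z [-0.008 -0.025 -1.   ] F [ 0.5   0.16 -1.5 ] T [0.006 0.023 0.048] w 0.0195 j6 1.07
tool delta (0.1m) [ 0.058 -2.502 -0.037]
```

Emit:
servo_tool --increments '[[[0.02,-0.3,0],0,255],[[0.02,-0.5,0],0,255],[[0.02,-0.5,0],0,255],[[0.02,-0.5,0],0,255],[[0.02,-0.35,0],0,255],[[0,-0.2,0],0,255],[[0,0,0],0,255],[[0,0,0],0,255]]'

```text
time_s: 17.88
eef_pos: [0.4359, 0.1974, 0.1462]
ee_rot: [0.996, 0.093, -0.009, 0.012]
force: [-0.1, 0.1, -0.7]
grip_width: 0.0189
```

```bash
python3 go.py .435 .206 .122
```

```text
t 17.88 pos [0.4359 0.1974 0.1462] xang 0.1865 z [-0.016 -0.026 -1.   ] F [-0.08  0.07 -0.74] T [ 0.04   0.005 -0.006] w 0.0189 j6 1.59
tool delta (0.1m) [ 0.012 -0.092  0.24 ]
```

Emit:
servo_tool --increments '[[[0.015,-0.09,0.08],0,255],[[0,0,0.1],0,255],[[0,0,0.07],0,255],[[0,0,0],0,255]]'

```text
time_s: 18.38
eef_pos: [0.4355, 0.2047, 0.1184]
ee_rot: [0.996, 0.092, -0.01, 0.012]
force: [1.4, 0.3, -0.5]
grip_width: 0.0193
```

```bash
python3 go.py .436 .206 .107
```

```text
t 18.38 pos [0.4355 0.2047 0.1184] xang 0.1838 z [-0.017 -0.026 -1.   ] F [ 1.39  0.3  -0.47] T [-0.014 -0.03  -0.009] w 0.0193 j6 1.61
tool delta (0.1m) [ 0.009 -0.014  0.114]
```

Emit:
servo_tool --increments '[[[0.01,-0.012,0.05],0,255],[[0,0,0.05],0,255],[[0,0,0.03],0,255]]' --newtons 15

```text
time_s: 18.75
eef_pos: [0.4368, 0.206, 0.1053]
ee_rot: [0.996, 0.092, -0.009, 0.012]
force: [0.6, 1.6, 2.8]
grip_width: 0.0196
```

```bash
python3 go.py .436 .206 .103
```

```text
t 18.75 pos [0.4368 0.206  0.1053] xang 0.1836 z [-0.015 -0.025 -1.   ] F [0.57 1.65 2.8 ] T [ 0.481 -0.134  0.102] w 0.0196 j6 1.61
tool delta (0.1m) [-0.008 -0.002  0.023]
```

Emit:
servo_tool --increments '[[[0,0,0.02],0,255],[[0,0,0.015],0,255]]'

```text
time_s: 19.0
eef_pos: [0.4373, 0.2062, 0.1021]
ee_rot: [0.996, 0.092, -0.008, 0.012]
force: [0.3, 0.9, 3.6]
grip_width: 0.0193
```

```bash
python3 go.py .436 .206 .103
```

```text
t 19.0 pos [0.4373 0.2062 0.1021] xang 0.1837 z [-0.013 -0.024 -1.   ] F [0.27 0.92 3.62] T [ 0.378 -0.216  0.097] w 0.0193 j6 1.61
tool delta (0.1m) [-0.013  0.    -0.009]
```

Emit:
servo_tool --increments '[[[0,-0.025,0],0,255],[[0,0,0],0,255]]'

```text
time_s: 19.25
eef_pos: [0.4368, 0.2086, 0.1019]
ee_rot: [0.996, 0.092, -0.008, 0.012]
force: [0.3, 0.9, -0.8]
grip_width: 0.0197
```

```bash
python3 go.py; python3 -c "
from h import *
snap('side','side8'); d=dict(np.load('pics/side.npz')); s=state(); t=s['eef_pos']+[0,0,.005]
print('mouth',proj(d,[.4745,.2125,.054]))
for th in (25,30,35,40):
    a=np.radians(th); u=np.array([-np.sin(a)*np.cos(.184),-np.sin(a)*np.sin(.184),np.cos(a)])
    print(th,*[(proj(d,t+u*k)).round(1) for k in (-.072,-.026,.029)])"
```

```text
t 19.25 pos [0.4368 0.2086 0.1019] xang 0.1837 z [-0.013 -0.025 -1.   ] F [ 0.32  0.92 -0.76] T [ 0.261 -0.131  0.016] w 0.0197 j6 1.62
mouth [260.63495988 231.26739111]
25 [260.4 236.5] [259.7 229.5] [258.8 220.5]
30 [260.  234.4] [259.5 228.7] [258.9 221.4]
35 [259.6 232.3] [259.4 227.9] [259.1 222.3]
40 [259.2 230.1] [259.3 227.1] [259.3 223.3]
```

Emit:
servo_tool --increments '[[[0.005,-0.015,0.005],0,255],[[0,0,0.015],0,255]]'

```text
time_s: 19.55
eef_pos: [0.4372, 0.21, 0.0999]
ee_rot: [0.996, 0.092, -0.008, 0.012]
force: [1.3, 0.2, 1.4]
grip_width: 0.0193
```

```bash
python3 go.py
```

```text
t 19.55 pos [0.4372 0.21   0.0999] xang 0.1836 z [-0.013 -0.025 -1.   ] F [1.32 0.23 1.35] T [ 0.052 -0.33   0.029] w 0.0193 j6 1.62
```

Emit:
servo_tool --increments '[[[0.055,0,-0.03],0,255],[[0.06,0,-0.03],0,255],[[0.06,0,-0.025],0,255],[[0,0,0],0,255]]' --newtons 7

```text
time_s: 20.05
eef_pos: [0.4547, 0.2134, 0.108]
ee_rot: [0.996, 0.092, -0.01, 0.012]
force: [-0.5, -1.4, 0.3]
grip_width: 0.0197
```

```bash
python3 go.py
```

```text
t 20.05 pos [0.4547 0.2134 0.108 ] xang 0.1835 z [-0.017 -0.026 -1.   ] F [-0.53 -1.38  0.31] T [-0.083  0.143 -0.009] w 0.0197 j6 1.62
```

Emit:
servo_tool --increments '[[[0.06,0.005,-0.018],0,255],[[0.06,0.005,-0.01],0,255],[[0.06,0,-0.005],0,255],[[0.055,0,0],0,255],[[0,0,0],0,255]]'

```text
time_s: 20.68
eef_pos: [0.4794, 0.2171, 0.1108]
ee_rot: [0.996, 0.092, -0.01, 0.012]
force: [-1.0, -0.1, -0.3]
grip_width: 0.0194
```

```bash
python3 go.py
```

```text
t 20.68 pos [0.4794 0.2171 0.1108] xang 0.1835 z [-0.018 -0.026 -1.   ] F [-1.03 -0.07 -0.3 ] T [ 0.046  0.169 -0.048] w 0.0194 j6 1.61
```

Emit:
servo_tool --increments '[[[-0.005,0.02,0.03],0,255],[[0,0,0.06],0,255],[[0,0,0.06],0,255]]' --newtons 10

```text
time_s: 21.05
eef_pos: [0.4788, 0.2148, 0.0951]
ee_rot: [0.996, 0.092, -0.01, 0.012]
force: [-1.8, 1.6, 0.7]
grip_width: 0.0194
```

```bash
python3 go.py
```

```text
t 21.05 pos [0.4788 0.2148 0.0951] xang 0.1835 z [-0.017 -0.025 -1.   ] F [-1.76  1.57  0.71] T [0.13  0.201 0.028] w 0.0194 j6 1.61
```

Emit:
servo_tool --increments '[[[-0.02,0,0.05],0,255],[[0,0,0.06],0,255],[[0,0,0.05],0,255]]'

```text
time_s: 21.42
eef_pos: [0.4767, 0.2137, 0.0777]
ee_rot: [0.996, 0.092, -0.009, 0.012]
force: [-0.8, 1.1, -1.3]
grip_width: 0.0194
```

```bash
python3 go.py
```

```text
t 21.43 pos [0.4767 0.2137 0.0777] xang 0.1835 z [-0.017 -0.026 -1.   ] F [-0.85  1.13 -1.26] T [ 0.151  0.027 -0.005] w 0.0194 j6 1.61
```

Emit:
servo_tool --increments '[[[0,0,0.03],0,255],[[0,0,0.02],0,255]]'

```text
time_s: 21.68
eef_pos: [0.478, 0.2139, 0.0746]
ee_rot: [0.996, 0.092, -0.007, 0.012]
force: [-5.0, -1.6, 15.1]
grip_width: 0.0194
```

```bash
python3 go.py
```

```text
t 21.68 pos [0.478  0.2139 0.0746] xang 0.1836 z [-0.013 -0.025 -1.   ] F [-5.05 -1.64 15.1 ] T [-0.053  0.75   0.02 ] w 0.0194 j6 1.61
```

The ferrule is seated at the expected height. I'll release and rise.

Emit:
servo_tool --increments '[[[0,0,-0.015],0,255],[[0,0,0],0,110],[[0,0,0],0,110],[[0,0,0],0,110],[[0,0,-0.1],0,110],[[0,0,-0.3],0,110],[[0,0,-0.5],0,110],[[0,0,-0.5],0,110],[[0,0,0],0,110]]'

```text
time_s: 22.8
eef_pos: [0.48, 0.2174, 0.2228]
ee_rot: [0.996, 0.092, -0.007, 0.012]
force: [0.7, 0.3, -1.5]
grip_width: 0.0501
```

```bash
python3 go.py
```

```text
t 22.8 pos [0.48   0.2174 0.2228] xang 0.1836 z [-0.011 -0.025 -1.   ] F [ 0.67  0.32 -1.47] T [ 0.018 -0.016  0.042] w 0.0501 j6 1.61
```

Emit:
servo_tool --increments '[[[-0.15,0.4,-0.1],0,110],[[-0.2,0.5,0],0,110],[[-0.2,0.5,0],0,110],[[-0.2,0.5,0],0,110],[[-0.2,0.5,0],0,110],[[-0.2,0.5,0],0,110],[[-0.2,0.5,0],0,110],[[-0.1,0.4,0],0,110],[[0,0.2,0],0,110],[[0,0,0],0,110]]'

```text
time_s: 24.05
eef_pos: [0.4058, -0.2131, 0.24]
ee_rot: [0.996, 0.093, -0.01, 0.01]
force: [0.2, 0.0, 0.7]
grip_width: 0.0502
```

```bash
python3 go.py; python3 -c "
from h import *
snap('top','top9'); snap('side','side9')
k=lambda i,w:cv2.resize(i,(w,int(i.shape[0]*w/i.shape[1])),interpolation=cv2.INTER_CUBIC)
t=cv2.imread('pics/top9.png'); s=cv2.imread('pics/side9.png')
a=k(t[140:280,190:490],800); b=k(s[190:250,190:410],800)
cv2.imwrite('pics/fin.png',np.vstack([a,b])[:600])
print(a.shape,b.shape)
o=cv2.imread('pics/top0.png'); df=cv2.absdiff(o,t).max(2); df[:140]=0; df[285:]=0
m=(df>50).astype(np.uint8); n,l,st,_=cv2.connectedComponentsWithStats(m)
for r in st[1:]:
  if r[4]>5: print(r)
"
```

```text
t 24.05 pos [ 0.4058 -0.2131  0.24  ] xang 0.1851 z [-0.018 -0.022 -1.   ] F [0.16 0.04 0.65] T [0.022 0.027 0.004] w 0.0502 j6 0.67
(373, 800, 3) (218, 800, 3)
[348 151  15   3  20]
[307 159  11   3  15]
[306 163  70  31 271]
[329 183   4   2   6]
[322 184   5   2   6]
[ 354  208  101   77 4014]
[392 217   7   5  11]
[254 228   5   8  11]
[293 264  10   7  42]
```

View pics/fin.png

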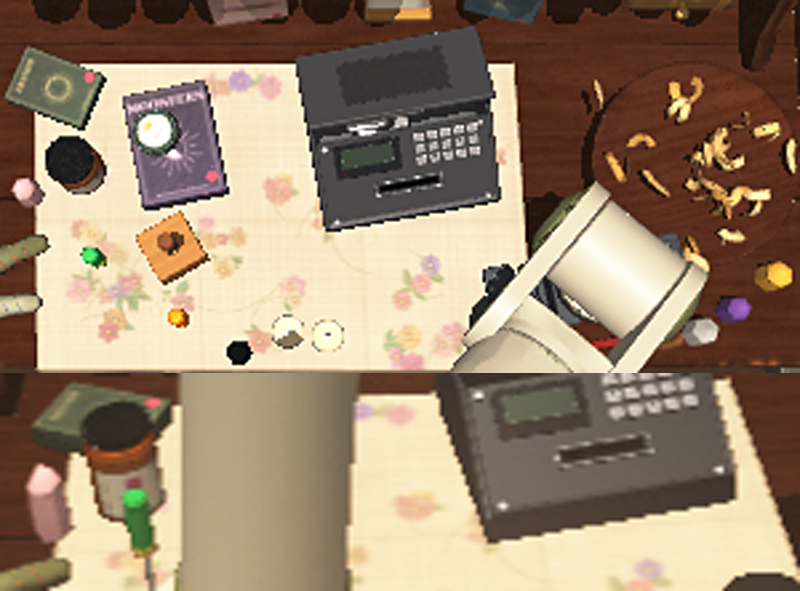

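```bash
python3 -c "
from h import *
print(finish_job())"
```

```text
the job is handed in; nothing more can be done
None
```

The lid is open and the pin is standing back in its block. I handed the job in at about 24 s of the 58 s allowed.

- **Tilting the pin:** I took the brown-handled pin from the block and leaned it to about 35° in a light grip against the block's mouth. It leaned back to about 24° as it slid up the slope, so I tilted it again against the slot's lower edge.
- **Finding the hole:** I felt along the slot from its right end, and the pin dropped in near the middle. I pushed it to about 14 mm below the face.
- **Drawing the bolt:** The bolt moved left with about 6 N and met its stop at about 14 N.
- **Returning the pin:** I straightened the pin in the block mouth and seated the ferrule with about 15 N. I then released it and moved clear.

**Last checks:**
- **Lid:** the front corner in the top picture matches the prediction for 0.42 rad, which is fully open.
- **Pin:** it stands at its original place in the block.
- **Goods seen:** the jar, crystal, both look-alikes and the book look unmoved. One small picture change, by the tea lights at (293,264), I took to be the arm's shadow and did not check.
- **Not seen:** the arm hid the bell and stamp in the last picture. I never worked near them, and the tool passed well above (TCP about 0.24 m). The side view of the block was also hidden, so the pin's seating rests on the top view and the seating force.
- **Force:** about 0.7 N at the end, so the robot was touching nothing.

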